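# Press a pen pot onto its oak base in the nesting jig

## Task

Lay the wooden base blank whose outline matches the jig's nest flat and fully home in the nest, sticky round up, and let go of it. Then stand the red pen pot upright in the middle of its white sticky round, push the pot down until the red sprung pad under the base is fully depressed, hold it down for a second, and let it rise again, leaving the pot standing on the base in the jig. Leave the other blanks and the things around alone.

Things in the scene. Friction and masses are not known exactly. Their poses are not given: they have to be found in the camera images.
- jig: Fixed plywood jig, a block 160 (x) x 120 (y) x 40 mm high. In its top is an oblong nest 104 mm along x, 64 mm along y, floored by a red sprung pad; a 45 degree lead-in widens the top 4 mm of its mouth. Each long side has a finger notch at mid-length, 50 mm wide along x, 20 mm deep from the top, running out through the block's side. Origin: centre of the underside; z up.
- nest (a point): Centre of the nest, on the red pad's top face when the pad is up: 30 mm above the table, 10 mm below the jig's top face. Axes as the jig's.
- press_pad (a joint): How far the red pad (98 x 58 mm, the nest's floor) is pushed down, in m: 0 up, 0.008 fully depressed (hard stop). It is sprung: it starts to move at about 6 N and is fully down at about 14 N, the weight of what stands on it included; it rises by itself when let go and does not sink under base and pot alone.
- oblong_blank: Light oak base blank, 100 (x) x 60 (y) x 24 mm thick (z), lying flat, about 0.1 kg, with a white sticky round 61 mm across in the middle of its top (for show: nothing really sticks). It fits the nest with 2 mm to spare on each side, either way round, and then stands 14 mm proud of the jig. Origin: centre of the underside.
- base_top (a point): Centre of the oblong blank's top face (centre of its sticky round), 24 mm above the blank's origin.
- pot: Red steel pen pot, a straight open-topped cup 60 mm outside diameter, 100 mm high, wall 3 mm, about 0.18 kg, standing upright; best gripped across the outside, in its top 40 mm. Origin: centre of the underside; z up.
- square_blank: Light oak blank 80 x 80 x 24 mm with a white sticky round; does not fit the nest. Origin: centre of the underside.
- round_blank: Light oak disc 90 mm in diameter, 24 mm thick, with a white sticky round; does not fit the nest. Origin: centre of the underside.
- glue_bottle: Yellow bottle with an orange cap, 64 mm diameter, 190 mm high. Bystander. Origin: centre of the underside.
- jar: Wood-coloured jar with a white lid, 76 mm diameter, 75 mm high. Bystander. Origin: centre of the underside.
- tape: Yellow roll of tape lying flat, 100 mm diameter, 45 mm high. Bystander. Origin: centre of the underside.
- sanding_block: Cork sanding block 70 x 110 x 34 mm. Bystander. Origin: centre of the underside.
There are look-alikes about, which are no part of the job. Leave any black, green or yellow look-alike of the oblong_blank alone.

How it is judged:
On the way, in this order (a step that is already met when the one before it is completed fails the run):
1. the oblong base lies fully home in the nest, let go (horizontal distance between oblong_blank and nest below 0.004 m and angle between the x axis of oblong_blank and the x axis of jig, either way round below 0.06 rad and angle between oblong_blank's own z axis and vertical below 0.06 rad and z of oblong_blank in the frame of nest between -0.0025 and 0.0025 m and contact force between the fingers and oblong_blank below 0.1 N), for 0.2 s.
2. the upright pot, standing in the middle of the base, presses it down until the pad is fully depressed, held there (horizontal distance between oblong_blank and nest below 0.004 m and angle between the x axis of oblong_blank and the x axis of jig, either way round below 0.06 rad and angle between each of oblong_blank, pot's own z axis and vertical below 0.06 rad and horizontal distance between pot and base_top below 0.008 m and value of joint press_pad above 0.007 m and contact force between pot and oblong_blank above 4 N), for 0.4 s.
At the end, for the whole second after the job is handed in: The oblong base lies in the nest (centre within 4 mm, turned under 0.06 rad, underside within 2.5 mm of the raised pad's height, pad under 2 mm down); the pot stands upright (0.06 rad) on it, centre within 8 mm of the base's, foot within 3 mm of its top; both at rest (horizontal distance between oblong_blank and nest below 0.004 m and angle between the x axis of oblong_blank and the x axis of jig, either way round below 0.06 rad and angle between each of oblong_blank, pot's own z axis and vertical below 0.06 rad and z of oblong_blank in the frame of nest between -0.0025 and 0.0025 m and horizontal distance between pot and base_top below 0.008 m and value of joint press_pad below 0.002 m and z of pot in the frame of base_top between -0.003 and 0.003 m and linear speed of each of pot, oblong_blank below 0.02 m/s); the robot touches nothing.
It fails at once if another blank or a bystander is moved more than 30 mm or tipped (distance of any of square_blank, round_blank, glue_bottle, jar, tape, sanding_block from where it was at the start of the episode above 0.03 m or angle between any of square_blank, round_blank, glue_bottle, jar, tape, sanding_block's own z axis and vertical above 0.4 rad).
It also fails if it takes over 61 s, if anything falls off the work surface, if the arm or the gripper's body presses on something with over 40 N, if the wrist force passes 120 N, or if a joint passes its speed limit or range.

## Robot

A 7-joint arm with a two-finger parallel gripper is mounted at the origin on the work surface. World frame = base frame: x ahead of the robot, y to its left, z up, the work surface at z = 0. Lengths are in m, angles in rad, forces in N, time in s.
With the tool pointing down it reaches from about 0.425 to 0.875 m from the base axis. Payload 8.4 kg.
Tool frame: the origin (TCP) lies at the very end of the fingers, on their centre line; the grasp point (between the pads) lies 19 mm behind it (grip_point_offset is the distance from the TCP to the grasp point, in m); z points along the fingers, y is the direction in which the jaws open and shut (so a half turn about z gives the same grasp; the last joint's range is limited). The gripper opens to 87 mm and grips with 3 to 60 N. Pads are 19 mm wide; open, the fingers measure 117 mm over their backs; the gripper's body (75 mm by 190 mm) begins 51 mm behind the grasp point.
Start: joints at [1.155, 0.333, 0.04, 1.465, -0.013, 1.343, -0.059], TCP at [0.202, -0.618, 0.223] pointing down, gripper open.
Joint ranges: [-2.58, 2.58], [-0.38, 2.09], [-1.3, 1.39], [0.25, 2.4], [-1.5, 4.64], [0.08, 2.09], [-2.65, 2.65]. Speed limits (rad/s): [2.22, 2.22, 2.79, 2.79, 3.14, 3.14, 3.14].

## Interface

Orientations are given as a unit quaternion [x, y, z, w].
In Python, from cell import get_obs, capture, camera_params, hand_in, look_for, mark_of, grip_point_offset gives the robot as it stands.
- The arm moves only by the tool jog_arm, never from a script. Its argument "targets" is a list of rows, each a list of 5 numbers: the opening, from 0 (shut) to 1 (fully open), then the shift along the world's x, y, z in cm, then the turn about the world's z in degrees. A call has 1 to 12 rows; each row shifts and turns the commanded pose from where the row before left it; what a row does not reach is not made up. A row lasts 1/12 s, in which the tool goes at most 41.7 mm and 7.16 degrees, less where a joint would pass 70% of its speed; a pose out of reach is approached as far as the arm can. A call is refused whole if a number of a shift passes 4.17 or a number of a turn 7.16, either way. A call with a gripper value outside its range is refused whole. The fingers move at their own pace and stop on an object; the grip force is fixed at half the most. Time passes only in rows, so rows that do not move let the fingers close. It gives the time, the measured TCP pose, the force and the opening at its end, in the units of the state.
- get_obs(): the state, without advancing time (a new reading comes with each control period).
- capture(name): name is "scene" or "top" or "wrist"; returns (picture, depth): 400x640x3 uint8, red, green, blue; 400x640 float32, m along the optical axis (not along the pixel's ray), 0 where there is no reading.
- camera_params(name): a dict with "camera_matrix" (3x3 intrinsics, pixels), "R" (3x3) and "t" (3): a world point X has camera coordinates R X + t; the wrist camera has in their place "tool_from_camera" (4x4, takes a point from camera to tool coordinates, whose origin is the TCP and whose axes are the flange's). Camera axes: x right, y down, z forward; pixel columns grow to the right and rows downward; lengths in m; the calibration is good to about 2 mm. A picture is of the moment at which its call begins: read the wrist's pose just before it. camera_params takes no time and is no camera call.
- hand_in(): hands the job in, once; it reports no verdict.
Trained networks look in the newest picture that a camera, given by its name, has taken for a name from the list of things; names that differ only in an ending like _2 or _b are one class to them, and where a whole thing is asked for, a point or a joint stands for the part that bears it (a point fixed in the world has none). Each returns a list of dicts, best first, with "p" (0 to 1); they miss things now and then, are a little off and sometimes report something else, mostly with a low value. They report only what shows in the picture. A call takes as long as a camera call. They do not tell look-alikes from the thing itself.
- look_for(camera, label): "extent" ([left, top, right, bottom] in pixels, round what is visible of it).
- mark_of(camera, label): "xy" ([column, row] in pixels: a listed point, or the origin of a listed thing).
The state is a dict: "time_s": time; "q": joint angles; "qvel": joint speeds; "joint_efforts": joint torques, N m; "eef_pos": TCP position; "orientation": TCP orientation; "wrist_force": force on the tool from outside, world axes, zero at the start; "ft_torque": the same for the moment, N m; "finger_gap": finger opening in m.
Only numpy, scipy, OpenCV 4.12 (cv2) and the standard library are available. Lean on these libraries where they do the work, as an engineer would, in place of code of your own. Each camera call takes 0.05 s, during which the arm holds its last target. There are 200 camera calls.

## Working session

There is one attempt and no reset: what is moved stays moved. The work goes in short steps, Python scripts to look and compute and a tool call to move; the robot and the scene stay as the last step left them, time stands still between calls to the robot, and variables do not carry over. Pictures are saved under pics/ and viewed, about 8 in all and at most 12, crops included, and the job is handed in when it is done.

Besides the shell and the picture viewer there is one more tool, called in YAML: its name, and indented under it one key for each argument. jog_arm: Moves the arm, as the interface text tells. Its arguments: {"type":"object","properties":{"targets":{"type":"array","items":{"type":"array","items":{"type":"number"}}}},"required":["targets"]}

```bash
mkdir -p pics; cat > h.py <<'E'
import numpy as np, cv2
from cell import *
def world(cam,pts,depth=None,z=None):
    P=camera_params(cam);K=np.array(P["camera_matrix"]);R=np.array(P["R"]);t=np.array(P["t"])
    out=[]
    for (u,v) in pts:
        r=R.T@np.linalg.solve(K,[u,v,1.]);c=-R.T@t
        s=depth[int(round(v)),int(round(u))] if z is None else (z-c[2])/r[2]
        out.append(c+s*r)
    return np.array(out)
def cloud(cam,depth):
    P=camera_params(cam);K=np.array(P["camera_matrix"]);R=np.array(P["R"]);t=np.array(P["t"])
    v,u=np.mgrid[:400,:640];r=np.stack([(u-K[0,2])/K[0,0],(v-K[1,2])/K[1,1],np.ones_like(u)],-1)*depth[...,None]
    return (r-t)@R
def save(n,im,s=1): cv2.imwrite("pics/"+n,cv2.resize(im[:,:,::-1],None,fx=s,fy=s,interpolation=cv2.INTER_CUBIC))
E
python3 - <<'E'
from h import *
o=get_obs();print(o["time_s"],o["eef_pos"],o["orientation"],o["finger_gap"],grip_point_offset)
for c in("top","scene"):
    im,d=capture(c);save(c+"0.png",im,1.25);np.savez(c+"0.npz",im=im,d=d)
    for l in("jig","oblong_blank","pot","square_blank","round_blank"):
        print(c,l,[(np.round(e["extent"]),round(e["p"],2)) for e in look_for(c,l)][:4])
E
```

```text
0.0 [ 0.20232772 -0.61723419  0.22169031] [ 9.87479794e-01  1.57743610e-01 -1.77971288e-04 -7.60806597e-04] 0.08694266221622188 0.0187
top jig [(array([316., 214., 360., 265.]), 0.82)]
top oblong_blank [(array([260., 210., 284., 248.]), 0.94), (array([169., 176., 203., 199.]), 0.72), (array([260., 264., 289., 288.]), 0.56), (array([224., 196., 244., 230.]), 0.55)]
top pot [(array([401., 237., 419., 254.]), 0.73)]
top square_blank []
top round_blank [(array([211., 261., 244., 291.]), 0.77), (array([346., 138., 370., 171.]), 0.35)]
scene jig [(array([308., 159., 365., 207.]), 0.74), (array([435., 275., 469., 303.]), 0.61)]
scene oblong_blank [(array([386., 191., 414., 215.]), 0.97), (array([372., 300., 411., 343.]), 0.87), (array([362., 250., 398., 282.]), 0.68), (array([349., 219., 378., 240.]), 0.68)]
scene pot [(array([296., 120., 314., 152.]), 0.8), (array([305., 163., 366., 204.]), 0.59)]
scene square_blank [(array([434., 274., 469., 299.]), 0.85)]
scene round_blank [(array([418., 222., 449., 257.]), 0.74)]
```

View pics/top0.png

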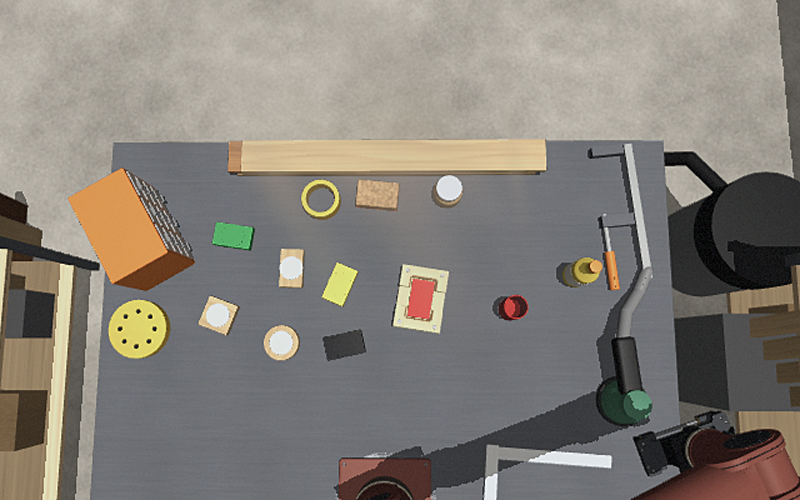

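View pics/scene0.png

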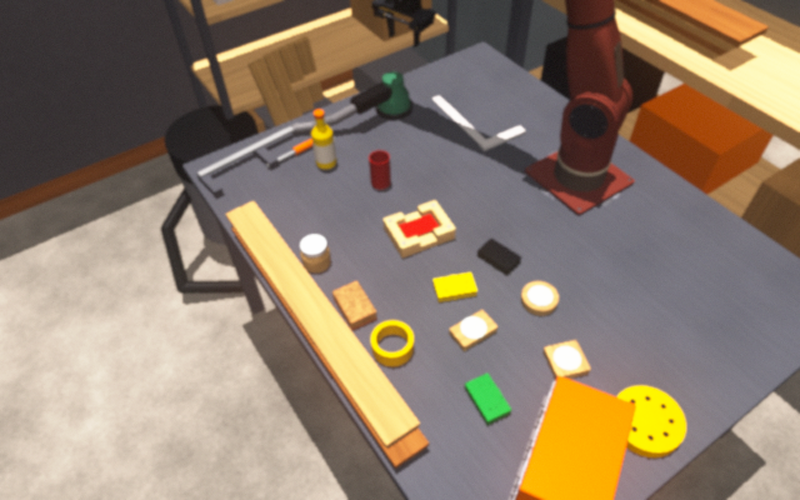

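Top view (800-px scale): the oak oblong with the white round is at about (291,268). Its oak neighbours are the square at (218,315) and the disc at (281,342); the look-alikes are yellow (339,284), black (344,345) and green (233,236). Only the one at (291,268) is oak and oblong. The jig is at (421,298) and the pot at (513,307).

```bash
python3 - <<'E'
from h import *
f=np.load("top0.npz");im,d=f["im"],f["d"];W=cloud("top",d)
hsv=cv2.cvtColor(im,cv2.COLOR_RGB2HSV)
def rect(n,m):
    p=W[m][:,:2].astype(np.float32);r=cv2.minAreaRect(p);b=cv2.boxPoints(r)
    e=[b[1]-b[0],b[2]-b[1]];l=max(e,key=np.linalg.norm);print(n,m.sum(),"c",np.round(r[0],4),"size",np.round(r[1],3),"long ang",round(np.degrees(np.arctan2(l[1],l[0])),1),"z",np.round(np.median(W[m][:,2]),4))
def box(u0,v0,u1,v1):
    m=np.zeros(d.shape,bool);m[v0:v1,u0:u1]=1;return m
z=W[...,2]
rect("blank",box(215,190,248,238)&(z>.012)&(z<.04))
rect("blankwhite",box(215,190,248,238)&(z>.012)&(hsv[...,1]<40)&(hsv[...,2]>150))
rect("jig",box(305,200,370,275)&(z>.034)&(z<.05))
red=((hsv[...,0]<8)|(hsv[...,0]>172))&(hsv[...,1]>150)
rect("pad",box(305,200,370,275)&red)
rect("pot",box(390,225,430,265)&(z>.085))
for n,b in dict(yellow=(250,200,292,252),black=(250,255,300,295),bottle=(440,190,485,240),round=(205,255,245,295)).items(): rect(n,box(*b)&(z>.012))
save("crop1.png",im[180:290,150:440],2.7)
E
```

```text
blank 583 c [0.5972 0.2438] size [0.067 0.1  ] long ang -0.7 z 0.0239
blankwhite 277 c [0.5171 0.1041] size [0.386 0.06 ] long ang 60.7 z 0.0242
jig 965 c [ 0.5168 -0.0916] size [0.12 0.16] long ang -9.2 z 0.0396
pad 299 c [ 0.4772 -0.085 ] size [0.055 0.172] long ang -9.8 z 0.0298
pot 86 c [ 0.4365 -0.2053] size [0.058 0.317] long ang -65.1 z 0.0983
yellow 581 c [0.5087 0.0356] size [0.26  0.108] long ang 59.7 z 0.0238
black 599 c [0.4075 0.0558] size [0.062 0.202] long ang -79.0 z 0.0243
bottle 559 c [ 0.5018 -0.3313] size [0.078 0.597] long ang -62.0 z 0.1249
round 630 c [0.4049 0.1316] size [0.086 0.362] long ang -89.8 z 0.0245
```

View pics/crop1.png

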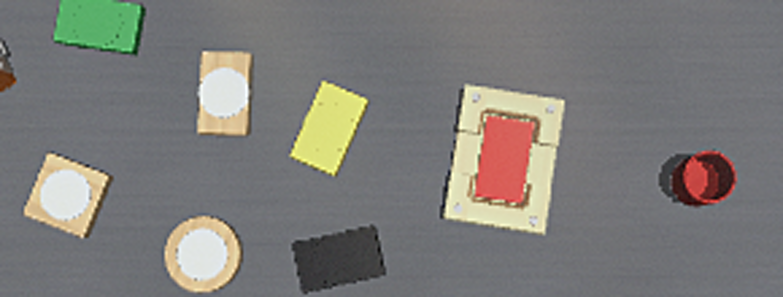

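The crop confirms it: the oak oblong with the white round is at crop (225,92), and it is 100 x 60 long-sided. Next I fly over the jig to look with the wrist camera, turning the jaws across the jig.

jog_arm:
  targets:
    - [1,1.9,3.3,0.5,-1.7]
    - [1,1.9,3.3,0.5,-1.7]
    - [1,1.9,3.3,0.5,-1.7]
    - [1,1.9,3.3,0.5,-1.7]
    - [1,1.9,3.3,0.5,-1.7]
    - [1,1.9,3.3,0.5,-1.7]
    - [1,1.9,3.3,0.5,-1.7]
    - [1,1.9,3.3,0.5,-1.7]
    - [1,1.9,3.3,0.5,-1.7]
    - [1,1.9,3.3,0.5,-1.7]
    - [1,1.9,3.3,0.5,-1.7]
    - [1,1.9,3.3,0.5,-1.7]

```text
time_s: 1.6
eef_pos: [0.431, -0.2199, 0.2832]
orientation: [1.0, -0.02, 0.0, 0.0]
wrist_force: [0.0, 0.1, -0.6]
finger_gap: 0.087
```

jog_arm:
  targets:
    - [1,2,3.3,0,-1.7]
    - [1,2,3.3,0,-1.7]
    - [1,2,3.3,0,-1.7]
    - [1,2,3.3,0,-1.7]
    - [1,0,0,0,0]
    - [1,0,0,0,0]

```text
time_s: 2.1
eef_pos: [0.5112, -0.0871, 0.2825]
orientation: [0.997, -0.077, 0.0, -0.0]
wrist_force: [-0.0, -1.1, 0.0]
finger_gap: 0.0871
```

```bash
cat >> h.py <<'E'
from scipy.spatial.transform import Rotation as Ro
def wcloud():
    o=get_obs();T=np.array(camera_params("wrist")["tool_from_camera"]);K=np.array(camera_params("wrist")["camera_matrix"])
    im,d=capture("wrist");v,u=np.mgrid[:400,:640]
    r=np.stack([(u-K[0,2])/K[0,0],(v-K[1,2])/K[1,1],np.ones_like(u)],-1)*d[...,None]
    W=(r@T[:3,:3].T+T[:3,3])@Ro.from_quat(o["orientation"]).as_matrix().T+o["eef_pos"]
    W[d==0]=np.nan
    return o,im,d,W,cv2.cvtColor(im,cv2.COLOR_RGB2HSV)
def rect(n,W,m):
    m=cv2.morphologyEx(m.astype(np.uint8),cv2.MORPH_OPEN,np.ones((3,3)));k,L,S,_=cv2.connectedComponentsWithStats(m)
    if k<2: print(n,"none");return
    m=L==1+np.argmax(S[1:,4]);r=cv2.minAreaRect(W[m][:,:2].astype(np.float32));b=cv2.boxPoints(r)
    l=max([b[1]-b[0],b[2]-b[1]],key=np.linalg.norm);a=(np.degrees(np.arctan2(l[1],l[0]))+90)%180-90
    v,u=np.where(m);print(n,m.sum(),"px",u.min(),v.min(),u.max(),v.max(),"c",np.round(r[0],4),"size",np.round(r[1],4),"ang",round(a,2),"z",round(np.median(W[m][:,2]),4))
def pose(o):
    x=Ro.from_quat(o["orientation"]).as_matrix();print("t",round(o["time_s"],2),"tcp",np.round(o["eef_pos"],4),"yaw y",round(np.degrees(np.arctan2(x[1,1],x[0,1])),2),"tilt",np.round(x[:,2],3),"gap",round(o["finger_gap"],4),"F",np.round(o["wrist_force"],1))
E
python3 - <<'E'
from h import *
o,im,d,W,h=wcloud();pose(o);print(np.round(camera_params("wrist")["tool_from_camera"],3).tolist())
save("w1.png",im);z=W[...,2]
red=((h[...,0]<8)|(h[...,0]>172))&(h[...,1]>120)
rect("pad",W,red&(z>.02)&(z<.036));rect("jigtop",W,(z>.036)&(z<.046));rect("pot",W,red&(z>.09))
E
```

```text
t 2.1 tcp [ 0.5112 -0.0871  0.2825] yaw y -98.78 tilt [ 0.     0.001 -1.   ] gap 0.0871 F [-0.  -1.1  0. ]
[[-0.001, -0.956, -0.294, 0.082], [1.0, -0.001, 0.0, -0.0], [-0.0, -0.294, 0.956, -0.163], [0.0, 0.0, 0.0, 1.0]]
pad 3999 px 298 104 347 186 c [ 0.5168 -0.0917] size [0.0579 0.1007] ang -8.77 z 0.0304
jigtop 4075 px 268 75 377 125 c [ 0.5705 -0.1003] size [0.1204 0.0543] ang 81.16 z 0.0403
pot 1110 px 524 118 589 176 c [ 0.494  -0.3226] size [0.0595 0.0591] ang 17.5 z 0.099
```

View pics/w1.png

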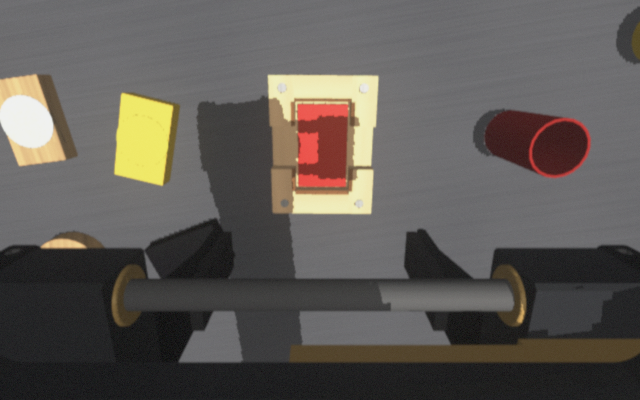

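The wrist view shows the pad at about (323,145), agreeing with the top camera on the jig to within 1 mm; the pot's rim is at (558,147). On to the blank.

jog_arm:
  targets:
    - [1,0.8,3.7,-0.5,0.9]
    - [1,0.8,3.7,-0.5,0.9]
    - [1,0.8,3.7,-0.5,0.9]
    - [1,0.8,3.7,-0.5,0.9]
    - [1,0.8,3.7,-0.5,0.9]
    - [1,0.8,3.7,-0.5,0.9]
    - [1,0.8,3.7,-0.5,0.9]
    - [1,0.8,3.7,-0.5,0.9]
    - [1,0.8,3.5,-0.5,0.9]
    - [1,0,0,0,0]
    - [1,0,0,0,0]

```text
time_s: 3.07
eef_pos: [0.5822, 0.242, 0.2366]
orientation: [1.0, -0.007, -0.001, 0.0]
wrist_force: [0.5, -1.0, -0.3]
finger_gap: 0.0869
```

```bash
python3 - <<'E'
from h import *
o,im,d,W,h=wcloud();pose(o);save("w2.png",im);z=W[...,2]
near=(abs(W[...,0]-.597)<.08)&(abs(W[...,1]-.244)<.06)
rect("blank",W,(z>.019)&(z<.03)&near);rect("white",W,(z>.019)&(z<.03)&near&(h[...,1]<45)&(h[...,2]>140))
E
```

```text
t 3.07 tcp [0.5822 0.242  0.2366] yaw y -90.84 tilt [-0.002 -0.    -1.   ] gap 0.0869 F [ 0.5 -1.  -0.3]
blank 5253 px 286 95 343 188 c [0.5997 0.2466] size [0.0601 0.1   ] ang -1.27 z 0.0246
white 2464 px 286 115 342 171 c [0.599  0.2465] size [0.0589 0.0586] ang 43.31 z 0.0249
```

jog_arm:
  targets:
    - [1,0.45,0.1,-3.2,-0.1]
    - [1,0.45,0.1,-3.2,-0.1]
    - [1,0.45,0.1,-3.2,-0.1]
    - [1,0.4,0.15,-3.2,-0.1]
    - [1,0,0,-3.2,0]
    - [1,0,0,-3.2,0]
    - [1,0,0,-2,0]
    - [1,0,0,-1,0]
    - [1,0,0,-0.4,0]
    - [1,0,0,0,0]

```text
time_s: 3.95
eef_pos: [0.6006, 0.2442, 0.0118]
orientation: [1.0, -0.013, 0.0, 0.0]
wrist_force: [0.3, 1.4, 1.2]
finger_gap: 0.0872
```

jog_arm:
  targets:
    - [1,0,0.2,-0.4,0]
    - [1,0,0,0,0]
    - [0,0,0,0,0]
    - [0,0,0,0,0]
    - [0,0,0,0,0]
    - [0,0,0,0,0]
    - [0,0,0,0,0]
    - [0,0,0,0,0]

```text
time_s: 4.62
eef_pos: [0.6001, 0.2477, 0.0077]
orientation: [1.0, -0.012, 0.0, 0.0]
wrist_force: [-1.1, -1.1, 0.9]
finger_gap: 0.0595
```

jog_arm:
  targets:
    - [0,0,0,1,0]
    - [0,0,0,3,0]
    - [0,0,0,4,0]
    - [0,-0.9,-3.7,1,-0.8]
    - [0,-0.9,-3.7,0,-0.8]
    - [0,-0.9,-3.7,0,-0.8]
    - [0,-0.9,-3.7,0,-0.8]
    - [0,-0.9,-3.7,0,-0.8]
    - [0,-0.9,-3.7,0,-0.8]
    - [0,-0.9,-3.7,0,-0.8]
    - [0,-0.9,-3.7,0,-0.8]
    - [0,-0.9,-3.7,0,-0.8]

```text
time_s: 5.62
eef_pos: [0.5183, -0.0867, 0.0983]
orientation: [0.997, -0.075, 0.0, 0.0]
wrist_force: [0.8, -0.6, -2.4]
finger_gap: 0.06
```

jog_arm:
  targets:
    - [0,-0.2,-0.6,0,-0.2]
    - [0,0,0,0,0]
    - [0,0,0,0,0]
    - [0,0,0,0,0]

```text
time_s: 5.95
eef_pos: [0.5174, -0.0896, 0.0979]
orientation: [0.997, -0.075, 0.0, -0.0]
wrist_force: [-0.7, 0.1, -1.7]
finger_gap: 0.0598
```

```bash
python3 - <<'E'
from h import *
o,im,d,W,h=wcloud();pose(o);save("w3.png",im);z=W[...,2]
near=(abs(W[...,0]-.517)<.08)&(abs(W[...,1]+.092)<.07)
zb=o["eef_pos"][2]-.0077+.024;print(zb)
rect("blank",W,(abs(z-zb)<.006)&near);rect("jig",W,(abs(z-.04)<.004))
E
```

```text
t 5.95 tcp [ 0.5174 -0.0896  0.0979] yaw y -98.64 tilt [ 0.001  0.001 -1.   ] gap 0.0598 F [-0.7  0.1 -1.7]
0.11424303790006884
blank 16657 px 232 158 405 277 c [ 0.539  -0.0926] size [0.0777 0.0562] ang 81.32 z 0.115
jig 12352 px 223 80 424 171 c [ 0.5704 -0.1003] size [0.1206 0.0552] ang 80.78 z 0.0404
```

View pics/w3.png

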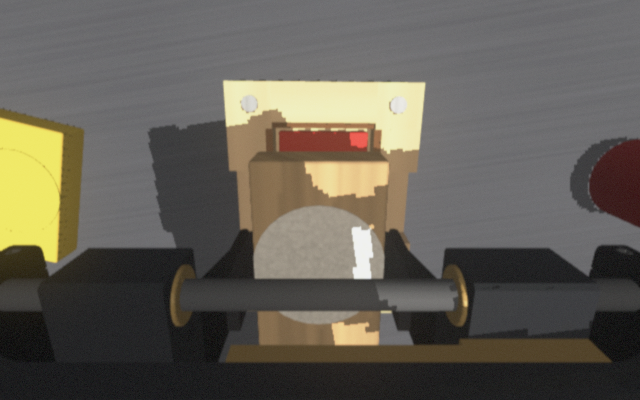

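The blank hangs centred between the jaws, over the nest and aligned with it (its far edge gives a blank centre within 0.5 mm of the TCP). I shift 2 mm and lower it to just above the mouth.

jog_arm:
  targets:
    - [0,0,-0.2,-1.5,-0.3]
    - [0,0,0,-1.5,0]
    - [0,0,0,-1.2,0]
    - [0,0,0,-0.5,0]
    - [0,0,0,0,0]
    - [0,0,0,0,0]
    - [0,0,0,0,0]

```text
time_s: 6.58
eef_pos: [0.5176, -0.0929, 0.0512]
orientation: [0.997, -0.079, 0.0, -0.0]
wrist_force: [0.7, -0.6, -0.9]
finger_gap: 0.0603
```

```bash
python3 - <<'E'
from h import *
o,im,d,W,h=wcloud();pose(o);z=W[...,2]
near=(abs(W[...,0]-.517)<.08)&(abs(W[...,1]+.092)<.07)
a=np.radians(-9);u=W[...,:2]@[np.cos(a),np.sin(a)];v=W[...,:2]@[-np.sin(a),np.cos(a)]
m=near&(z>.064)&(z<.082);print("blank far",np.nanpercentile(u[m],99.5)-.05)
for lo,hi in((.036,.046),): m=(z>lo)&(z<hi)&near;print("jig far",np.nanpercentile(u[m],99.5)-.08, "mouth far inner",np.nanpercentile(u[m],.5)-.052, "v mid",(np.nanpercentile(v[m],.5)+np.nanpercentile(v[m],99.5))/2)
p=o["eef_pos"][:2];print("tcp u,v",p@[np.cos(a),np.sin(a)],p@[-np.sin(a),np.cos(a)])
E
```

```text
t 6.58 tcp [ 0.5176 -0.0929  0.0512] yaw y -99.02 tilt [ 0.001  0.    -1.   ] gap 0.0603 F [ 0.7 -0.6 -0.9]
blank far 0.5253040993742721
jig far 0.5263186055188298 mouth far inner 0.40616462092459854 v mid -0.009776279640527512
tcp u,v 0.5257098710406238 -0.010749051457201864
```

jog_arm:
  targets:
    - [0,0.05,0.1,-0.3,0]
    - [0,0,0,-0.3,0]
    - [0,0,0,-0.3,0]
    - [0,0,0,-0.3,0]
    - [0,0,0,-0.1,0]
    - [0,0,0,0,0]
    - [0,0,0,0,0]

```text
time_s: 7.22
eef_pos: [0.5174, -0.0922, 0.0377]
orientation: [0.997, -0.079, -0.0, 0.0]
wrist_force: [-1.8, 0.3, 2.8]
finger_gap: 0.0601
```

It's home by height, with light contact. I release and rise.

jog_arm:
  targets:
    - [1,0,0,0,0]
    - [1,0,0,0,0]
    - [1,0,0,0,0]
    - [1,0,0,0,0]
    - [1,0,0,0,0]
    - [1,0,0,1,0]
    - [1,0,0,3,0]
    - [1,0,0,4,0]
    - [1,0,0,4,0]
    - [1,0,0,4,0]
    - [1,0,0,4,0]
    - [1,0,0,0,0]

```text
time_s: 8.22
eef_pos: [0.5209, -0.092, 0.2467]
orientation: [0.997, -0.079, 0.006, 0.001]
wrist_force: [1.4, 0.5, 0.3]
finger_gap: 0.0869
```

```bash
python3 - <<'E'
from h import *
o,im,d,W,h=wcloud();pose(o);save("w4.png",im);z=W[...,2]
near=(abs(W[...,0]-.517)<.09)&(abs(W[...,1]+.092)<.07)
m=near&(z>.0475)&(z<.06);rect("blank",W,m)
A=np.c_[W[m][:,:2]-[.517,-.092],np.ones(m.sum())];print("plane",np.linalg.lstsq(A,W[m][:,2],rcond=None)[0])
rect("white",W,m&(h[...,1]<45)&(h[...,2]>120));rect("jig",W,near&(z>.036)&(z<.046))
red=((h[...,0]<8)|(h[...,0]>172))&(h[...,1]>120);rect("pot",W,red&(z>.09))
im,d=capture("top");W=cloud("top",d);h=cv2.cvtColor(im,cv2.COLOR_RGB2HSV);z=W[...,2]
red=((h[...,0]<8)|(h[...,0]>172))&(h[...,1]>120);B=np.zeros(z.shape,bool);B[225:265,390:430]=1
rect("toppot",W,B&red&(z>.085)&(z<.12));rect("topbottle",W,(z>.05)&(z<.21)&(abs(W[...,0]-.57)<.1)&(abs(W[...,1]+.45)<.12))
E
```

```text
t 8.22 tcp [ 0.5209 -0.092   0.2467] yaw y -99.02 tilt [ 0.012 -0.003 -1.   ] gap 0.0869 F [1.4 0.5 0.3]
blank 5512 px 289 121 349 215 c [ 0.5169 -0.0917] size [0.06 0.1 ] ang -9.07 z 0.0547
plane [-0.00194306 -0.0001632   0.05468236]
white 2561 px 291 142 347 199 c [ 0.5159 -0.0917] size [0.0579 0.0607] ang -10.02 z 0.055
jig 4700 px 260 88 378 142 c [ 0.5701 -0.1003] size [0.1202 0.0548] ang 80.91 z 0.0403
pot 1465 px 539 134 612 198 c [ 0.4935 -0.3228] size [0.0599 0.0587] ang 73.44 z 0.0988
toppot none
topbottle 478 px 453 206 481 227 c [ 0.5778 -0.4894] size [0.0623 0.0589] ang 24.52 z 0.128
```

View pics/w4.png

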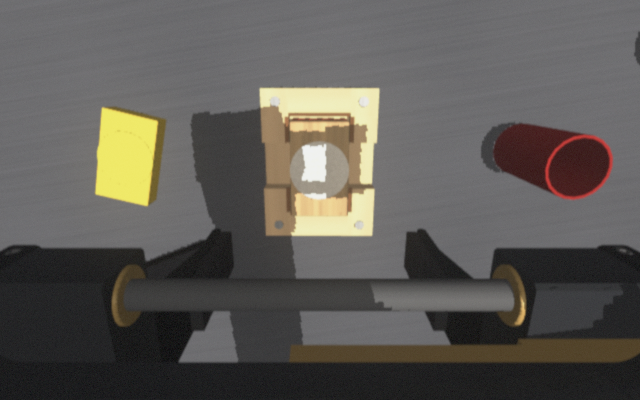

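The blank is seated: its top is at 54.7 mm (nominal 54), level, centred within 0.5 mm of the nest and turned −9.07° like the jig. Now the pot.

jog_arm:
  targets:
    - [1,-0.4,-3.8,-0.8,0]
    - [1,-0.4,-3.8,-0.8,0]
    - [1,-0.4,-3.8,-0.8,0]
    - [1,-0.4,-3.8,-0.8,0]
    - [1,-0.4,-3.8,-0.8,0]
    - [1,-0.4,-3.8,-0.8,0]
    - [1,0,-0.3,0,0]
    - [1,0,0,0,0]
    - [1,0,0,0,0]

```text
time_s: 9.07
eef_pos: [0.4931, -0.3222, 0.1885]
orientation: [0.997, -0.079, -0.001, -0.001]
wrist_force: [0.3, 0.8, -0.9]
finger_gap: 0.0871
```

```bash
python3 - <<'E'
from h import *
o,im,d,W,h=wcloud();pose(o);z=W[...,2]
red=((h[...,0]<8)|(h[...,0]>172))&(h[...,1]>120);rect("pot",W,red&(z>.092)&(z<.106))
E
```

```text
t 9.07 tcp [ 0.4931 -0.3222  0.1885] yaw y -99.05 tilt [-0.001  0.002 -1.   ] gap 0.0871 F [ 0.3  0.8 -0.9]
pot 1230 px 282 153 360 230 c [ 0.4941 -0.3234] size [0.0582 0.0588] ang -15.31 z 0.0998
```

jog_arm:
  targets:
    - [1,0.1,-0.1,-3,0]
    - [1,0,0,-3.2,0]
    - [1,0,0,-3.2,0]
    - [1,0,0,-2,0]
    - [1,0,0,-1.3,0]
    - [1,0,0,0,0]
    - [0,0,0,0,0]
    - [0,0,0,0,0]
    - [0,0,0,0,0]
    - [0,0,0,0,0]
    - [0,0,0,0,0]
    - [0,0,0,0,0]

```text
time_s: 10.12
eef_pos: [0.4949, -0.3244, 0.0634]
orientation: [0.997, -0.079, 0.001, 0.0]
wrist_force: [0.1, 0.5, 3.4]
finger_gap: 0.0587
```

jog_arm:
  targets:
    - [0,0,0,1,0]
    - [0,0,0,3,0]
    - [0,0,0,4,0]
    - [0,0.4,3.8,1,0]
    - [0,0.4,3.8,0,0]
    - [0,0.4,3.8,0,0]
    - [0,0.4,3.8,0,0]
    - [0,0.4,3.8,0,0]
    - [0,0.2,3.8,0,0]
    - [0,0,0.4,0,0]
    - [0,0,0,0,0]
    - [0,0,0,0,0]

```text
time_s: 11.12
eef_pos: [0.5164, -0.0923, 0.153]
orientation: [0.997, -0.078, 0.0, 0.0]
wrist_force: [0.4, -0.5, -1.6]
finger_gap: 0.0585
```

```bash
python3 - <<'E'
from h import *
o,im,d,W,h=wcloud();pose(o);save("w5.png",im);z=W[...,2];p=o["eef_pos"]
red=((h[...,0]<8)|(h[...,0]>172))&(h[...,1]>120);rect("pot rim",W,red&(abs(z-p[2]-.037)<.007))
im,d=capture("scene");save("s5.png",im[120:230,260:430],4)
E
```

```text
t 11.12 tcp [ 0.5164 -0.0923  0.153 ] yaw y -99.0 tilt [ 0.    -0.001 -1.   ] gap 0.0585 F [ 0.4 -0.5 -1.6]
pot rim 2017 px 247 219 390 277 c [ 0.5323 -0.0942] size [0.0601 0.0264] ang 81.57 z 0.1897
```

View pics/s5.png

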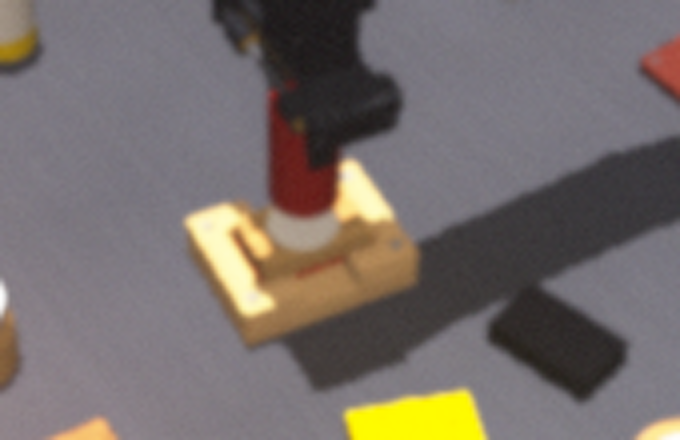

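The scene crop shows the pot upright at about (303,150), over the round in the jig; the rim's front edge agrees with the TCP. Lowering to contact.

jog_arm:
  targets:
    - [0,0,0.05,-1.5,0]
    - [0,0,0,-1,0]
    - [0,0,0,-0.5,0]
    - [0,0,0,-0.2,0]
    - [0,0,0,0,0]
    - [0,0,0,0,0]
    - [0,0,0,-0.2,0]
    - [0,0,0,0,0]
    - [0,0,0,0,0]

```text
time_s: 11.97
eef_pos: [0.5166, -0.0916, 0.1188]
orientation: [0.997, -0.079, 0.0, 0.0]
wrist_force: [-0.4, 0.2, -1.1]
finger_gap: 0.0586
```

jog_arm:
  targets:
    - [0,0,0,-0.2,0]
    - [0,0,0,-0.2,0]
    - [0,0,0,-0.2,0]
    - [0,0,0,0,0]
    - [0,0,0,0,0]

```text
time_s: 12.38
eef_pos: [0.517, -0.0917, 0.1133]
orientation: [0.997, -0.079, 0.001, 0.0]
wrist_force: [-1.7, 0.5, 7.3]
finger_gap: 0.0583
```

jog_arm:
  targets:
    - [0,0,0,-0.2,0]
    - [0,0,0,-0.1,0]
    - [0,0,0,0,0]
    - [0,0,0,0,0]

```text
time_s: 12.72
eef_pos: [0.5171, -0.0917, 0.1106]
orientation: [0.997, -0.079, 0.001, 0.0]
wrist_force: [-2.8, 0.9, 9.9]
finger_gap: 0.0585
```

jog_arm:
  targets:
    - [0,0,0,-0.2,0]
    - [0,0,0,-0.1,0]
    - [0,0,0,0,0]
    - [0,0,0,0,0]

```text
time_s: 13.05
eef_pos: [0.5177, -0.0916, 0.1091]
orientation: [0.997, -0.079, 0.001, 0.001]
wrist_force: [-7.2, 0.5, 22.7]
finger_gap: 0.0582
```

jog_arm:
  targets:
    - [0,0,0,-0.2,0]
    - [0,0,0,0,0]
    - [0,0,0,0,0]

```text
time_s: 13.3
eef_pos: [0.5188, -0.0915, 0.1084]
orientation: [0.997, -0.079, 0.003, 0.001]
wrist_force: [-7.7, 2.3, 33.0]
finger_gap: 0.0581
```

The force climbs steeply at about 8 mm of travel, so that's the hard stop. Easing slightly and holding for over a second.

jog_arm:
  targets:
    - [0,-0.1,0,0.1,0]
    - [0,0,0,0,0]
    - [0,0,0,0,0]
    - [0,0,0,0,0]
    - [0,0,0,0,0]
    - [0,0,0,0,0]
    - [0,0,0,0,0]
    - [0,0,0,0,0]
    - [0,0,0,0,0]
    - [0,0,0,0,0]
    - [0,0,0,0,0]
    - [0,0,0,0,0]

```text
time_s: 14.3
eef_pos: [0.5181, -0.0915, 0.1085]
orientation: [0.997, -0.079, 0.003, 0.0]
wrist_force: [-2.2, 0.9, 20.8]
finger_gap: 0.0584
```

```bash
python3 - <<'E'
from h import *
o,im,d,W,h=wcloud();pose(o);save("w6.png",im);z=W[...,2]
a=np.radians(-9);D=W[...,:2]-[.5169,-.0917];u=D@[np.cos(a),np.sin(a)];v=D@[-np.sin(a),np.cos(a)]
m=(u>.034)&(u<.047)&(abs(v)<.022);print("blank top z far end",np.nanmedian(z[m]),m.sum())
m=(u>.06)&(u<.075)&(abs(v)<.04);print("jig top z",np.nanmedian(z[m]))
red=((h[...,0]<8)|(h[...,0]>172))&(h[...,1]>120);rect("rim",W,red&(z>.13)&(z<.155))
E
```

```text
t 14.3 tcp [ 0.5181 -0.0915  0.1085] yaw y -99.02 tilt [ 0.006 -0.001 -1.   ] gap 0.0584 F [-2.2  0.9 20.8]
blank top z far end 0.04735410861505715 2565
jig top z 0.04043894008050436
rim 2979 px 251 311 386 344 c [ 0.4992 -0.088 ] size [0.0559 0.0212] ang 80.75 z 0.1404
```

```bash
python3 - <<'E'
from h import *
o,im,d,W,h=wcloud();z=W[...,2]
a=np.radians(-9);D=W[...,:2]-[.5169,-.0917];u=D@[np.cos(a),np.sin(a)];v=D@[-np.sin(a),np.cos(a)]
for lo in(.032,.036,.040,.044): m=(u>lo)&(u<lo+.004)&(abs(v)<.022)&(z>.035)&(z<.06);print(lo,np.nanmedian(z[m]),m.sum(), np.nanmedian(z[m&(v>.008)])-np.nanmedian(z[m&(v<-.008)]))
im,d=capture("scene");save("s6.png",im[120:230,260:430],4)
E
```

```text
0.032 0.04632367117932277 415 9.353318043788666e-05
0.036 0.04633760907208676 415 -5.541019216883519e-05
0.04 0.04632380856619275 438 -0.00011997159889098191
0.044 0.046254693469449285 419 0.00013040024777903614
```

View pics/s6.png

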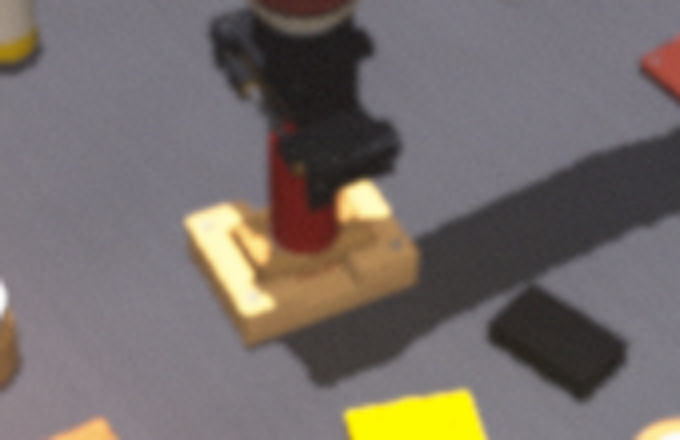

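The blank is level at 46.3 mm, 8.3 mm below its raised height, so the pad is fully down. The crop shows the pot upright on the round at about (303,190). Letting it rise slowly.

jog_arm:
  targets:
    - [0,0,0,0.2,0]
    - [0,0,0,0.2,0]
    - [0,0,0,0.2,0]
    - [0,0,0,0.2,0]
    - [0,0,0,0.1,0]
    - [0,0,0,0,0]
    - [0,0,0,0,0]
    - [0,0,0,0,0]

```text
time_s: 15.12
eef_pos: [0.5162, -0.0916, 0.1149]
orientation: [0.997, -0.079, 0.001, -0.0]
wrist_force: [3.6, 1.3, 6.2]
finger_gap: 0.0582
```

jog_arm:
  targets:
    - [0,0,0,0.1,0]
    - [0,0,0,0.1,0]
    - [0,0,0,0,0]
    - [0,0,0,0,0]

```text
time_s: 15.45
eef_pos: [0.5153, -0.0916, 0.1164]
orientation: [0.997, -0.079, -0.0, -0.0]
wrist_force: [2.2, 1.0, 3.2]
finger_gap: 0.0581
```

jog_arm:
  targets:
    - [1,0,0,0,0]
    - [1,0,0,0,0]
    - [1,0,0,0,0]
    - [1,0,0,0,0]
    - [1,0,0,1,0]
    - [1,0,0,2,0]
    - [1,0,0,3,0]
    - [1,0,0,3,0]
    - [1,0,0,3,0]
    - [1,0,0,2,0]
    - [1,0,0,0,0]
    - [1,0,0,0,0]

```text
time_s: 16.45
eef_pos: [0.516, -0.0916, 0.2581]
orientation: [0.997, -0.079, 0.001, 0.0]
wrist_force: [-0.8, 0.4, -1.4]
finger_gap: 0.087
```

```bash
python3 - <<'E'
from h import *
o,im,d,W,h=wcloud();pose(o);save("w7.png",im);z=W[...,2]
near=(abs(W[...,0]-.517)<.09)&(abs(W[...,1]+.092)<.07)
a=np.radians(-9);D=W[...,:2]-[.5169,-.0917];u=D@[np.cos(a),np.sin(a)];v=D@[-np.sin(a),np.cos(a)]
m=(u>.034)&(u<.047)&(abs(v)<.022);print("blank top z",np.nanmedian(z[m]))
red=((h[...,0]<8)|(h[...,0]>172))&(h[...,1]>120)
m=red&near&(z>.148)&(z<.16);rect("rim",W,m);A=np.c_[D[m],np.ones(m.sum())];print("rim plane",np.linalg.lstsq(A,W[m][:,2],rcond=None)[0])
m=near&(z>.0475)&(z<.06);m&=~red;rect("blank",W,m)
E
```

```text
t 16.45 tcp [ 0.516  -0.0916  0.2581] yaw y -99.05 tilt [ 0.002 -0.001 -1.   ] gap 0.087 F [-0.8  0.4 -1.4]
blank top z 0.05438308090170488
rim 904 px 282 155 354 227 c [ 0.5138 -0.0904] size [0.0566 0.0596] ang -10.71 z 0.1541
rim plane [ 0.01684546 -0.00586675  0.15357321]
blank 1758 px 290 113 348 154 c [ 0.5459 -0.0966] size [0.06   0.0421] ang 79.97 z 0.0545
```

View pics/w7.png

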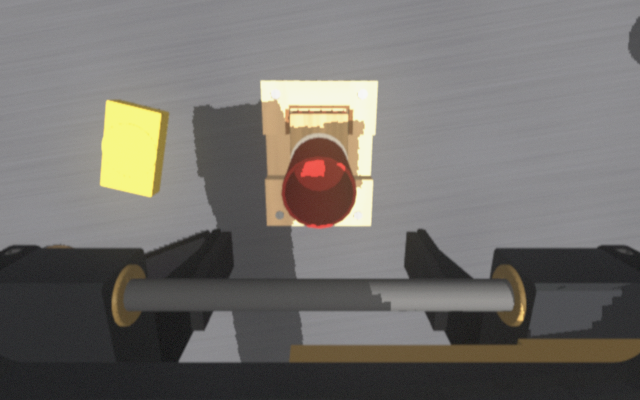

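```bash
python3 -c "
from cell import *
print(hand_in())"
```

```text
the job is handed in; nothing more can be done
None
```

The job is handed in at about 16.5 s of the 61 s allowed; no verdict was reported. I laid the oak oblong blank in the nest and let go. I then stood the pot on its white round, pressed the pad down, held it for just over a second, let it rise and withdrew the arm.

**Checks along the way**
- **Base in the nest:** its top was at 54.7 mm (nominal 54), level, within about 0.5 mm of the nest centre and turned −9.07° like the jig.
- **Press:** the base top went down to 46.3 mm, about 8 mm below its raised height, and was level. The force was 33 N at its highest and about 21 N at the end of the hold. One earlier reading of the same held press gave only 7.3 mm down. I trusted the second reading and the force, which is well above the 14 N needed.

**Last checks before handing in**
- **Base:** its top was back at 54.4 mm, so the pad is up, and it is still centred in the nest.
- **Pot:** its rim is level to about 0.02 rad and its centre is about 3 mm from the base centre (8 mm allowed).
- **Gripper:** it is open and about 10 cm above the rim, touching nothing.

I did not measure the other blanks or the bystanders again at the end. No contact with them showed in the forces I read after each move.

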